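# Fill the spice rack and lift it level

## Robot

A 7-joint arm with a two-finger parallel gripper is mounted at the origin on a cart in front of the work surface, level with it; the furniture and walls round the work are solid. World frame = base frame: x ahead of the robot, y to its left, z up, the work surface at z = 0. Lengths are in m, angles in rad, forces in N, time in s.
With the tool pointing down it reaches from about 0.35 to 0.9 m from the base axis. Payload 8.1 kg.
Tool frame: the origin (TCP) lies midway between the tips of the shut fingers; the grasp point (between the pads) lies 19 mm behind it; z points along the fingers, y is the line along which they close (so a half turn about z gives the same grasp; the last joint's range is limited). The gripper opens to 92 mm and grips with 3 to 60 N. Pads are 19 mm wide; open, the fingers measure 130 mm over their backs; the gripper's body (75 mm by 190 mm) begins 47 mm behind the grasp point.
Start: joints at [-1.402, 0.434, 0.025, 1.573, -0.012, 1.134, -0.075], TCP at [0.168, 0.602, 0.227] pointing down, gripper open.
Joint ranges: [-2.62, 2.62], [-0.44, 2.09], [-1.27, 1.32], [0.08, 2.57], [-1.32, 4.46], [0.12, 2], [-2.74, 2.74]. Speed limits (rad/s): [2.22, 2.22, 3.01, 3.01, 3.14, 3.14, 3.14].

## Interface

Orientations are given as a 3x3 rotation matrix whose columns are the frame's x, y, z axes.
In Python, from bench import bot gives the robot as it stands. The module is installed in compiled form; this text tells all that it offers.
- The arm moves only by the tool carry_out, never from a script. Its argument "plan" is a list of rows, each a list of 7 numbers: the shift along the world's x, y, z in normalised numbers (1 is 0.8 m), then the turn, a rotation vector about the world's x, y, z in shares of 90 degrees (1.0 is 90 degrees), then the opening, from -1 (shut) to 1 (fully open). In form: [[x, y, z, rx, ry, rz, fingers], ...]. A call has 1 to 20 rows; each row is the pose to reach, as a shift and turn from the pose commanded when the call began; what a row does not reach only later rows make up. A row lasts 1/12 s, in which the tool goes at most 41.7 mm and 7.16 degrees, less where a joint would pass 70% of its speed; a pose out of reach is approached as far as the arm can. A shift or turn number past 1, either way, is cut back to 1. A call with a gripper value outside its range is refused whole. The fingers move at their own pace and stop on an object; "force" is the grip in N (left out, the last holds). Time passes only in rows, so rows that repeat a pose let the fingers close. It gives the time, the measured TCP pose, the force, the opening and the grip force at its end, in the units of the state.
- bot.state(): the state, without advancing time (a new reading comes with each control period).
- bot.snapshot(name): name is "side" or "top" or "wrist"; returns a dict with "pixels" (400x640x3 uint8, red, green, blue), "z_map" (400x640 float32, m along the optical axis (not along the pixel's ray), 0 where there is no reading), "fx", "fy", "cx", "cy" (pixels), "extrinsics" (4x4, takes a point from camera to world coordinates); the wrist camera has in their place "tool_from_camera" (4x4, takes a point from camera to tool coordinates, whose origin is the TCP and whose axes are the flange's). Camera axes: x right, y down, z forward; pixel columns grow to the right and rows downward; lengths in m; the calibration is good to about 2 mm. The wrist camera is an equidistant fisheye: a pixel r from the principal point sees the ray r / f radians off the axis. A picture is of the moment at which its call begins: read the wrist's pose just before it.
- bot.hand_in(): hands the job in; it is judged then, once.
The state is a dict: "time_s": time; "joints": joint angles; "dq": joint speeds; "joint_torque": joint torques, N m; "tcp_pos": TCP position; "tcp_rot": TCP orientation; "ft_force": force on the tool from outside, world axes, zero at the start; "moment": the same for the moment, N m; "opening": opening from 0.0 (shut) to 1.0 (fully open); "grasp_force": force on a finger pad.
Only numpy, scipy, OpenCV 4.12 (cv2) and the standard library are available. Lean on these libraries where they do the work, as an engineer would, in place of code of your own. Each camera call takes 0.05 s, during which the arm holds its last target. There are 200 camera calls.

## Task

Set the spice jar that stands on the worktop down into the empty pocket of the wooden spice rack and let go of it. Then lift the loaded rack by the bar at the top of its post until its underside is about 10 cm above the worktop, keeping it level, and hold it still there for three seconds with all four containers seated in it; finish while still holding it up, and leave the other things where they are.

Things in the scene. Friction and masses are not known exactly. Their poses are not given: they have to be found in the camera images.
- rack: spice rack, loose, 0.75 kg when full: square wooden block 170 x 170 x 32 mm with four square pockets 54 mm wide, 24 mm deep (floors 8 mm above the underside) at x, y = +-48 mm; a steel post of 12 mm diameter in the middle with a wooden bar across its top. Jars stand in three pockets, the fourth (+x, +y) is empty. Origin: centre of the underside; x along the top bar, z up
- rack_pocket (a point): centre of the floor of the rack's empty pocket, at (48, 48, 8) mm in the rack's frame; axes as the rack's
- rack_handle (a point): centre of the bar on top of the post, 145 mm above the rack's underside, over the middle of the block; the bar is 44 mm long (along the rack's x), 14 mm thick (y) and 24 mm high (z), gripped across its 14 mm; axes as the rack's. The jars' tops stand at most 111 mm above the rack's underside
- last_jar: the spice jar to be put in, the only one that stands on the worktop: round and straight-sided, 44 mm in diameter, 103 mm high (the black cap above 82 mm is 43 mm wide), about 0.11 kg, upright to the left or right of the rack; origin at the centre of its underside, z up
- cabinet_edge (a point): a point on the lower front edge of the wall cabinet over the back of the worktop; the edge runs along y, 440 mm above the worktop, and its doors rise from it: keep the wrist and forearm on the robot's side of it or below it (two door knobs left of the middle stand out another 35 mm)
- jar_a: spice jar with a yellow-brown cap, 45 x 44 x 100 mm, square body, 0.11 kg, standing upright in a pocket of the rack; origin at the centre of its underside, z up
- jar_b: spice jar with a red cap, 45 x 45 x 97 mm, round, 0.11 kg, standing upright in a pocket of the rack; origin at the centre of its underside, z up
- jar_c: spice jar with a yellow-brown cap, 43 x 43 x 103 mm, square body, 0.11 kg, standing upright in a pocket of the rack; origin at the centre of its underside, z up
- shaker: bystander: white salt shaker with a domed grey cap, 44 x 44 x 90 mm, on the worktop on the other side of the rack from the loose jar; stays there. Origin at the centre of its underside
- mug: bystander: white patterned mug, 82 x 112 x 94 mm, behind the rack to the left; origin at its underside
- low_tin: bystander: low food tin, 75 mm in diameter, 58 mm high, to the right; origin at the centre of its underside
- can: bystander: slim drink can, 53 mm in diameter, 134 mm high, behind the rack to the right; origin at the centre of its underside
Things that resemble listed ones, but are neither listed nor needed, are in the scene too. Leave any turquoise look-alike of the last_jar alone. What is shaped like the jar_a but blue is not meant.

How it is judged:
On the way, in this order (a step that is already met when the one before it is completed fails the run):
1. the jar stands in the rack's empty pocket, let go, while the rack still stands on the worktop (horizontal distance between last_jar and rack_pocket below 0.012 m and z of last_jar in the frame of rack below 0.014 m and angle between the z axis of last_jar and the z axis of rack, either way round below 0.15 rad and contact force between the fingers and last_jar below 0.1 N and height (world z) of rack below 0.01 m), for 0.2 s.
2. the rack is held in the air by its handle, level and still, for two seconds, loaded (height (world z) of rack between 0.06 and 0.16 m and angle between rack's own z axis and vertical below 0.1 rad and linear speed of rack below 0.03 m/s and angular speed of rack below 0.15 rad/s and contact force between the fingers and rack above 2 N and contact force between rack and shaker below 0.3 N and contact force between rack and mug below 0.3 N and contact force between rack and low_tin below 0.3 N and contact force between rack and can below 0.3 N and contact force between the fingers and last_jar below 0.3 N and horizontal distance between last_jar and rack_pocket below 0.012 m and z of last_jar in the frame of rack below 0.014 m and angle between the z axis of last_jar and the z axis of rack, either way round below 0.15 rad), for 2 s.
At the end, for the whole second after the job is handed in: The fingers hold the rack with its underside 60 to 160 mm above the worktop (aim for 100), tilted less than 0.1 rad, still (under 30 mm/s and 0.15 rad/s), touching no bystander; the loose-standing jar and the three others stand in their pockets, upright in the rack to 0.15 rad (all of step 2 and z of each of jar_a, jar_b, jar_c in the frame of rack below 0.016 m and horizontal distance between each of jar_a, jar_b, jar_c and rack below 0.085 m and angle between the z axis of each of jar_a, jar_b, jar_c and the z axis of rack, either way round below 0.15 rad); the arm keeps its last pose, push and grip.
It fails at once if the rack is tipped by more than 0.2 rad (angle between rack's own z axis and vertical above 0.2 rad).
It fails at once if the jar is dropped (falls free at over 0.5 m/s) (linear speed of last_jar above 0.5 m/s and contact force between the fingers and last_jar below 0.05 N).
It fails at once if a bystander is moved by more than 30 mm (distance of any of shaker, mug, low_tin, can from where it was at the start of the episode above 0.03 m).
It also fails if it takes over 67 s, if anything falls off the work surface, if the arm or the gripper's body presses on something with over 40 N, if the wrist force passes 120 N, or if a joint passes its speed limit or range.

## Working session

There is one attempt and no reset: what is moved stays moved. The work goes in short steps, Python scripts to look and compute and a tool call to move; the robot and the scene stay as the last step left them, time stands still between calls to the robot, and variables do not carry over. Pictures are saved under pics/ and viewed, at most 10 in all, crops included, and the job is handed in when it is done.

Besides the shell and the picture viewer there is one more tool, called after "Emit:" as name(argument=value, ...) on one line, values as JSON. carry_out: Moves the arm, as the interface text tells. Its arguments: {"type":"object","properties":{"plan":{"type":"array","items":{"type":"array","items":{"type":"number"}}},"force":{"type":"number"}},"required":["plan"]}

```bash
mkdir -p pics
cat > h.py <<'E'
import numpy as np,cv2
from bench import bot
np.set_printoptions(precision=4,suppress=True)
def cloud(s):
    z=s["z_map"];v,u=np.mgrid[:z.shape[0],:z.shape[1]]
    p=np.stack([(u-s["cx"])/s["fx"]*z,(v-s["cy"])/s["fy"]*z,z],-1)
    E=np.array(s["extrinsics"]);w=p@E[:3,:3].T+E[:3,3];w[z<=0]=np.nan;return w
def save(n,im):cv2.imwrite("pics/"+n,im[...,::-1])
E
python3 - <<'E'
from h import *
st=bot.state();print({k:np.array(v) for k,v in st.items()})
for n in("top","side"):
    s=bot.snapshot(n);save(n+"1.png",s["pixels"]);w=cloud(s);np.savez(n+"1.npz",w=w,p=s["pixels"])
    print(n,np.array(s["extrinsics"]),s["fx"])
E
```

```text
{'time_s': array(0.), 'joints': array([-1.4017,  0.4352,  0.025 ,  1.5741, -0.0116,  1.134 , -0.0751]), 'dq': array([-0.0006, -0.0005, -0.0005, -0.0001, -0.0018, -0.0019,  0.001 ]), 'joint_torque': array([ -0.0008, -66.7876,   0.9847, -31.4441,  -0.0605,   0.0432,
         0.0002]), 'tcp_pos': array([0.1677, 0.6016, 0.2259]), 'tcp_rot': array([[-0.9633,  0.2685, -0.0003],
       [ 0.2685,  0.9633, -0.0016],
       [-0.0002, -0.0016, -1.    ]]), 'ft_force': array([-0.1852, -0.6875, -0.8306]), 'moment': array([-0.0153, -0.0039, -0.0069]), 'grasp_force': array(0.), 'opening': array(0.9996)}
top [[ 0.021  -0.9975  0.068   0.46  ]
 [-0.9997 -0.0202  0.0135 -0.0124]
 [-0.0121 -0.0682 -0.9976  1.3593]
 [ 0.      0.      0.      1.    ]] 363.08377409812874
side [[ 0.3099 -0.7348  0.6033 -0.0531]
 [-0.9508 -0.2375  0.1992 -0.2029]
 [-0.0031 -0.6354 -0.7722  1.0511]
 [ 0.      0.      0.      1.    ]] 363.57882617879744
```

View pics/top1.png

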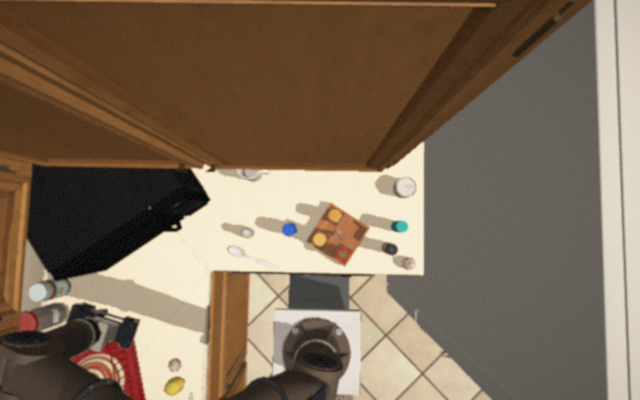

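View pics/side1.png

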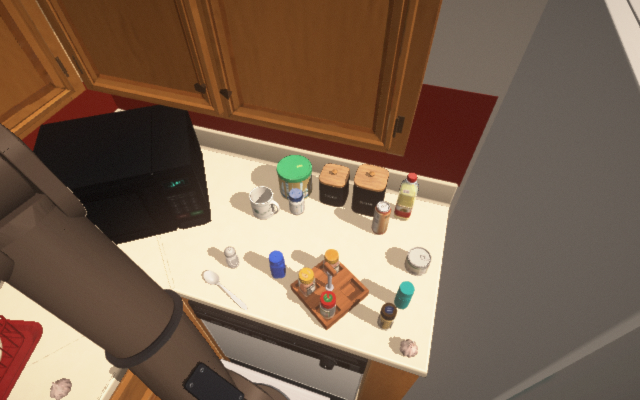

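Top picture: rack about (338,234), blue look-alike (289,229), turquoise (400,226), black-capped jar (390,249), shaker (247,232). Candidates for last_jar in the side picture: black-capped (388,316), turquoise (404,295) and blue (277,264). The black-capped one fits the description, and I'll confirm it in a crop.

Run:
```python
from h import *
d=np.load("side1.npz");w=d["w"];p=d["p"]
t=np.load("top1.npz");wt=t["w"];pt=t["p"]
c=cv2.resize(p[235:360,270:430],None,fx=5,fy=4.8,interpolation=cv2.INTER_CUBIC)[:600];save("crop1.png",c)
for nm,W in(("side",w),("top",wt)):
    z=W[...,2]; inb=(W[...,0]>.2)&(W[...,0]<.75)&(abs(W[...,1])<.45)
    m=(z>.06)&(z<.25)&inb
    n,l,s,ce=cv2.connectedComponentsWithStats(m.astype(np.uint8))
    for i in range(1,n):
        if s[i,4]>15:
            q=W[l==i];zt=np.percentile(q[:,2],95);tp=q[q[:,2]>zt-.012]
            print(nm,ce[i].round(),s[i,4],"ztop",zt.round(3),"top mid",((tp.min(0)+tp.max(0))/2).round(4),"min",q.min(0).round(3),"max",q.max(0).round(3))
    m=(z>.024)&(z<.040)&inb&(W[...,0]<.55)
    q=W[m];
    # rack block
    n,l,s,ce=cv2.connectedComponentsWithStats(m.astype(np.uint8));i=1+np.argmax(s[1:,4])
    q=W[l==i];print(nm,"rack",ce[i],s[i,4],cv2.minAreaRect((q[:,:2]*1000).astype(np.float32)))
    # cabinet
    q=W[(z>.4)&(z<.48)&(W[...,0]>.4)];print("cab",len(q) and (np.percentile(q[:,0],[0,5,50])),)
```

```text
side [193. 195.] 1029 ztop 0.242 top mid [0.5655 0.4245 0.2397] min [0.508 0.398 0.06 ] max [0.622 0.45  0.25 ]
side [292. 189.] 447 ztop 0.12 top mid [0.7419 0.1781 0.1174] min [0.677 0.112 0.06 ] max [0.75  0.217 0.126]
side [262. 198.] 357 ztop 0.094 top mid [0.6597 0.2444 0.0899] min [0.619 0.181 0.06 ] max [0.702 0.292 0.098]
side [453. 306.] 3185 ztop 0.242 top mid [ 0.4743 -0.4017  0.24  ] min [ 0.2   -0.403  0.06 ] max [ 0.749 -0.4    0.25 ]
side [382. 213.] 356 ztop 0.133 top mid [ 0.7069 -0.1645  0.1288] min [ 0.68  -0.192  0.06 ] max [ 0.73  -0.139  0.136]
side [230. 252.] 116 ztop 0.09 top mid [0.4287 0.257  0.0846] min [0.411 0.241 0.06 ] max [0.444 0.272 0.091]
side [331. 263.] 376 ztop 0.157 top mid [ 0.428  -0.0702  0.1525] min [ 0.413 -0.09   0.06 ] max [ 0.519 -0.03   0.16 ]
side [276. 260.] 251 ztop 0.103 top mid [0.4443 0.1053 0.0978] min [0.421 0.081 0.06 ] max [0.465 0.127 0.105]
side [306. 278.] 294 ztop 0.111 top mid [ 0.4136 -0.0036  0.1055] min [ 0.387 -0.029  0.06 ] max [0.435 0.021 0.112]
side [405. 291.] 275 ztop 0.105 top mid [ 0.464  -0.2875  0.1003] mi
[... 1189 characters left out ...]
3 0.261  0.0874] min [0.418 0.243 0.06 ] max [0.446 0.278 0.096]
top [338. 234.] 61 ztop 0.161 top mid [ 0.4322 -0.0662  0.1574] min [ 0.418 -0.085  0.132] max [ 0.447 -0.048  0.163]
top [319. 238.] 147 ztop 0.113 top mid [ 0.416  -0.0017  0.1095] min [ 0.392 -0.026  0.065] max [0.438 0.023 0.116]
top [390. 248.] 150 ztop 0.107 top mid [ 0.387  -0.2495  0.1022] min [ 0.368 -0.27   0.061] max [ 0.408 -0.228  0.109]
top [342. 253.] 148 ztop 0.109 top mid [ 0.3682 -0.0817  0.1048] min [ 0.348 -0.103  0.062] max [ 0.39  -0.059  0.112]
top rack [337.1842 233.7953] 1265 ((432.3268737792969, -66.60012817382812), (169.82952880859375, 170.12896728515625), 58.28890609741211)
cab [0.4001 0.4212 0.5927]
```

View pics/crop1.png

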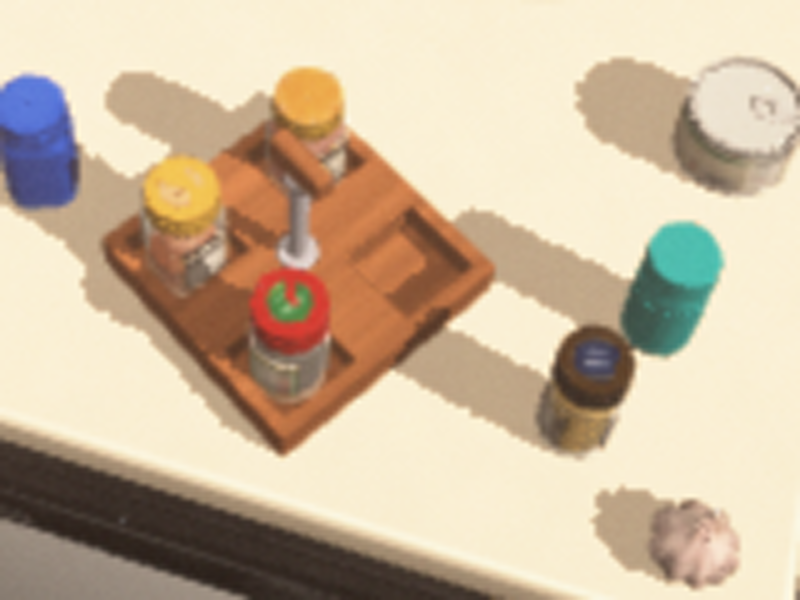

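The crop shows a round jar with a dark cap at (593,375), which is last_jar. The turquoise look-alike is at (672,285). The bar runs from (275,150) to (325,185) and the empty pocket is at (425,260). Estimates: jar (0.3855,-0.251), rack centre (0.431,-0.068), rack x axis at 238.4°, pocket (0.447,-0.134). Now moving over.

The manual's scale: shifts go in shares of 0.8 m and turns go in shares of 90 degrees. Converting my numbers, -0.602 m is -0.7525, 0.282 m is 0.3525, -1.065 rad is -0.678.

Emit:
carry_out(plan=[[0.24,-0.3025,0.0913,0,0,-0.3183,1],[0.24,-0.3025,0.0913,0,0,-0.3183,1],[0.24,-0.3025,0.0913,0,0,-0.3183,1],[0.24,-0.3025,0.0913,0,0,-0.3183,1],[0.24,-0.3025,0.0913,0,0,-0.3183,1],[0.24,-0.3025,0.0913,0,0,-0.3183,1],[0.24,-0.3025,0.0913,0,0,-0.3183,1],[0.24,-0.3025,0.0913,0,0,-0.3183,1],[0.3525,-0.7525,0.0913,0,0,-0.678,1],[0.3525,-0.7525,0.0913,0,0,-0.678,1],[0.3525,-0.7525,0.0913,0,0,-0.678,1],[0.3525,-0.7525,0.0913,0,0,-0.678,1],[0.3525,-0.7525,0.0913,0,0,-0.678,1],[0.3525,-0.7525,0.0913,0,0,-0.678,1],[0.3525,-0.7525,0.0913,0,0,-0.678,1],[0.3525,-0.7525,0.0913,0,0,-0.678,1],[0.3525,-0.7525,0.0913,0,0,-0.678,1],[0.3525,-0.7525,0.0913,0,0,-0.678,1],[0.3525,-0.7525,0.0913,0,0,-0.678,1]])

```text
time_s: 1.68
tcp_pos: [0.4498, -0.0023, 0.2997]
tcp_rot: [[-0.227, 0.974, -0.0], [0.974, 0.227, -0.0], [-0.0, -0.0, -1.0]]
ft_force: [0.1, -0.3, 0.0]
opening: 1.002
grasp_force: 0.0
```

Scaled: -0.251 m is -0.3138, -0.0645 m is -0.0806.

Emit:
carry_out(plan=[[-0.0806,-0.3138,0,0,0,0,1],[-0.0806,-0.3138,0,0,0,0,1],[-0.0806,-0.3138,0,0,0,0,1],[-0.0806,-0.3138,0,0,0,0,1],[-0.0806,-0.3138,0,0,0,0,1],[-0.0806,-0.3138,0,0,0,0,1],[-0.0806,-0.3138,0,0,0,0,1],[-0.0806,-0.3138,-0.125,0,0,0,1],[-0.0806,-0.3138,-0.125,0,0,0,1],[-0.0806,-0.3138,-0.125,0,0,0,1],[-0.0806,-0.3138,-0.125,0,0,0,1],[-0.0806,-0.3138,-0.125,0,0,0,1]])

```text
time_s: 2.68
tcp_pos: [0.3852, -0.25, 0.1995]
tcp_rot: [[-0.233, 0.973, -0.002], [0.973, 0.233, 0.0], [0.001, -0.002, -1.0]]
ft_force: [-0.5, 0.0, 0.7]
opening: 1.002
grasp_force: 0.0
```

```bash
cat >> h.py <<'E'
def wcloud(st,s):
    z=s["z_map"];v,u=np.mgrid[:z.shape[0],:z.shape[1]]
    a=(u-s["cx"])/s["fx"];b=(v-s["cy"])/s["fy"];th=np.hypot(a,b)+1e-9;k=np.tan(np.minimum(th,1.45))/th
    p=np.stack([a*k*z,b*k*z,z],-1);T=np.array(s["tool_from_camera"])
    p=p@T[:3,:3].T+T[:3,3];w=p@np.array(st["tcp_rot"]).T+np.array(st["tcp_pos"]);w[z<=0]=np.nan;return w
def circ(w,c,r,z0,z1):
    m=(np.hypot(w[...,0]-c[0],w[...,1]-c[1])<r)&(w[...,2]>z0)&(w[...,2]<z1);q=w[m]
    print(m.sum(),"encl",np.array(cv2.minEnclosingCircle((q[:,:2]*1000).astype(np.float32))[0]),cv2.minEnclosingCircle((q[:,:2]*1000).astype(np.float32))[1],"mean",q.mean(0),"zmax",q[:,2].max())
E
python3 - <<'E'
from h import *
st=bot.state();s=bot.snapshot("wrist");w=wcloud(st,s);save("w1.png",s["pixels"]);print(st["tcp_pos"],s["fx"],np.array(s["tool_from_camera"]))
circ(w,(.3855,-.251),.035,.098,.112)
circ(w,(.465,-.286),.035,.098,.112)
circ(cloud(bot.snapshot("side")),(.3855,-.251),.035,.09,.112)
E
```

```text
[ 0.3852 -0.25    0.1995] 309.70691628693146 [[-0.0006 -0.9605 -0.2783  0.076 ]
 [ 1.     -0.0007  0.0003  0.0004]
 [-0.0004 -0.2783  0.9605 -0.1578]
 [ 0.      0.      0.      1.    ]]
1795 encl [ 384.5419 -251.1358] 21.480817794799805 mean [ 0.3842 -0.2504  0.1024] zmax 0.10490500091882926
852 encl [ 457.1711 -283.5102] 19.991111755371094 mean [ 0.4564 -0.2832  0.1024] zmax 0.10534304695260575
64 encl [ 380.6502 -251.9735] 20.89632225036621 mean [ 0.3718 -0.2475  0.0993] zmax 0.10599091839373587
```

View pics/w1.png

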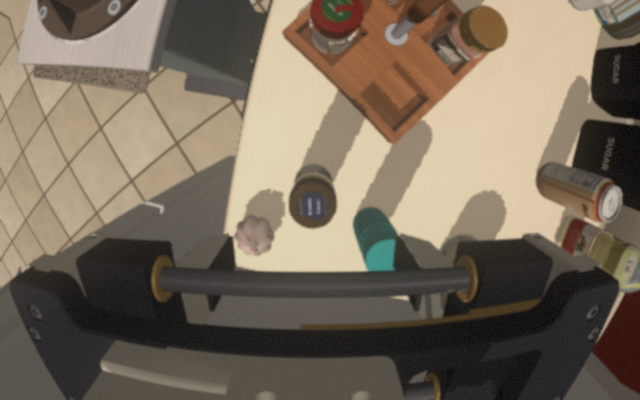

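The wrist view shows the black-capped jar at (313,200), turquoise at (375,240) and garlic at (255,235), with the fingers clear of both. Going down to grasp with a partial opening.

Scaled: -0.144 m is -0.18, -0.001 m is -0.0013.

Emit:
carry_out(plan=[[-0.0013,-0.0013,-0.0375,0,0,0,0.55],[-0.0013,-0.0013,-0.075,0,0,0,0.55],[-0.0013,-0.0013,-0.1,0,0,0,0.55],[-0.0013,-0.0013,-0.125,0,0,0,0.55],[-0.0013,-0.0013,-0.15,0,0,0,0.55],[-0.0013,-0.0013,-0.1675,0,0,0,0.55],[-0.0013,-0.0013,-0.18,0,0,0,0.55],[-0.0013,-0.0013,-0.18,0,0,0,0.55],[-0.0013,-0.0013,-0.18,0,0,0,-0.3],[-0.0013,-0.0013,-0.18,0,0,0,-0.3],[-0.0013,-0.0013,-0.18,0,0,0,-0.3],[-0.0013,-0.0013,-0.18,0,0,0,-0.3],[-0.0013,-0.0013,-0.18,0,0,0,-0.3],[-0.0013,-0.0013,-0.18,0,0,0,-0.3],[-0.0013,-0.0013,-0.18,0,0,0,-0.3],[-0.0013,-0.0013,-0.18,0,0,0,-0.3],[-0.0013,-0.0013,-0.18,0,0,0,-0.3],[-0.0013,-0.0013,-0.18,0,0,0,-0.3]], force=15)

```text
time_s: 4.28
tcp_pos: [0.3847, -0.2522, 0.0562]
tcp_rot: [[-0.232, 0.973, 0.001], [0.973, 0.232, -0.0], [-0.0, 0.001, -1.0]]
ft_force: [-1.1, 1.1, 7.9]
opening: 0.461
grasp_force: 15.0
```

Scaled: 0.12 m is 0.15, 0.1 m is 0.125.

Emit:
carry_out(plan=[[0,0,0.025,0,0,0,-0.3],[0,0,0.05,0,0,0,-0.3],[0,0,0.0875,0,0,0,-0.3],[0,0,0.125,0,0,0,-0.3],[0,0,0.15,0,0,0,-0.3],[0,0,0.15,0,0,0,-0.3],[0,0,0.15,0,0,0,-0.3],[0,0,0.15,0,0,0,-0.3]])

```text
time_s: 4.95
tcp_pos: [0.384, -0.2513, 0.175]
tcp_rot: [[-0.232, 0.973, -0.001], [0.973, 0.232, 0.001], [0.001, -0.0, -1.0]]
ft_force: [0.4, 0.7, -2.2]
opening: 0.46
grasp_force: 15.0
```

Run:
```python
from h import *
st=bot.state();s=bot.snapshot("wrist");w=wcloud(st,s);print(st["tcp_pos"],st["ft_force"],st["opening"],st["grasp_force"])
def rack(W,nm):
    z=W[...,2];m=(z>.026)&(z<.038)&(np.hypot(W[...,0]-.431,W[...,1]+.068)<.13)
    n,l,q,ce=cv2.connectedComponentsWithStats(m.astype(np.uint8));i=1+np.argmax(q[1:,4]);p=W[l==i]
    print(nm,cv2.minAreaRect((p[:,:2]*1000).astype(np.float32)),np.median(p[:,2]))
    m=(z>.148)&(z<.162)&(np.hypot(W[...,0]-.431,W[...,1]+.068)<.04);p=W[m];print("bar",cv2.minAreaRect((p[:,:2]*1000).astype(np.float32)) if len(p)>3 else 0)
rack(w,"wrist")
t=cloud(bot.snapshot("top"));e=cloud(bot.snapshot("side"));rack(t,"top");rack(e,"side")
for W in(t,e):
    m=(np.hypot(W[...,0]-.3845,W[...,1]+.251)<.03)&(W[...,2]>.1)&(W[...,2]<.17);print(W[m].min(0) if m.sum() else 0,m.sum())
```

```text
[ 0.384  -0.2513  0.175 ] [ 0.4469  0.6755 -2.162 ] 0.45992485690898727 14.998524107668345
wrist ((430.5130310058594, -68.49421691894531), (170.56048583984375, 171.2540283203125), 58.15888214111328) 0.03176715100037311
bar ((424.0571594238281, -86.66451263427734), (13.016785621643066, 5.077042579650879), 15.552767753601074)
top ((432.1319274902344, -66.71958923339844), (170.10086059570312, 169.94686889648438), 58.298255920410156) 0.032559295134577226
bar ((432.2922668457031, -66.1790771484375), (42.715126037597656, 13.759217262268066), 57.5711784362793)
side ((430.1876220703125, -69.73648071289062), (171.41268920898438, 171.37368774414062), 58.37064743041992) 0.03174334819134039
bar ((429.2859802246094, -69.66178131103516), (41.75181579589844, 14.355751037597656), 58.74454116821289)
[ 0.3694 -0.2348  0.1258] 19
[ 0.3653 -0.2398  0.1222] 19
```

Emit:
carry_out(plan=[[0.0188,0.0363,0,0,0,0,-0.3],[0.0388,0.0725,0,0,0,0,-0.3],[0.0588,0.11,0,0,0,0,-0.3],[0.0713,0.1338,0,0,0,0,-0.3],[0.0775,0.1463,0,0,0,0,-0.3],[0.0775,0.1463,-0.025,0,0,0,-0.3],[0.0775,0.1463,-0.05,0,0,0,-0.3],[0.0775,0.1463,-0.075,0,0,0,-0.3],[0.0775,0.1463,-0.09,0,0,0,-0.3],[0.0775,0.1463,-0.09,0,0,0,-0.3],[0.0775,0.1463,-0.09,0,0,0,-0.3]])

```text
time_s: 6.02
tcp_pos: [0.4453, -0.1358, 0.1032]
tcp_rot: [[-0.23, 0.973, -0.002], [0.973, 0.23, -0.001], [-0.0, -0.002, -1.0]]
ft_force: [0.1, -0.1, -0.5]
opening: 0.462
grasp_force: 15.0
```

Run:
```python
from h import *
st=bot.state();s=bot.snapshot("wrist");w=wcloud(st,s);save("w2.png",s["pixels"]);print(st["tcp_pos"],st["ft_force"])
circ(w,(.446,-.1345),.03,.138,.152)
e=bot.snapshot("side");save("s2.png",cv2.resize(e["pixels"][230:350,270:430],None,fx=5,fy=5,interpolation=cv2.INTER_CUBIC))
```

```text
[ 0.4453 -0.1358  0.1032] [ 0.1402 -0.0952 -0.4571]
4572 encl [ 445.0721 -130.3443] 28.790142059326172 mean [ 0.4448 -0.1309  0.1479] zmax 0.15196169423628417
```

View pics/w2.png

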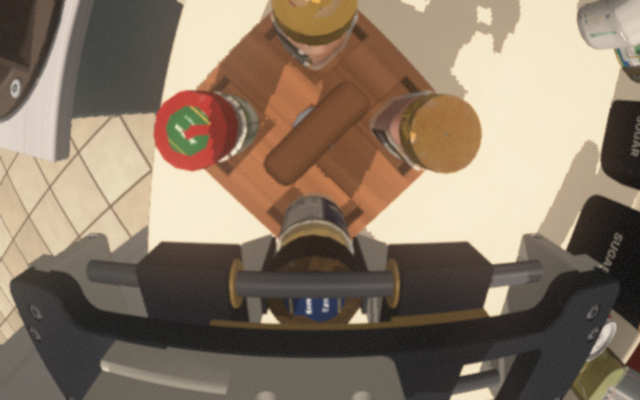

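View pics/s2.png

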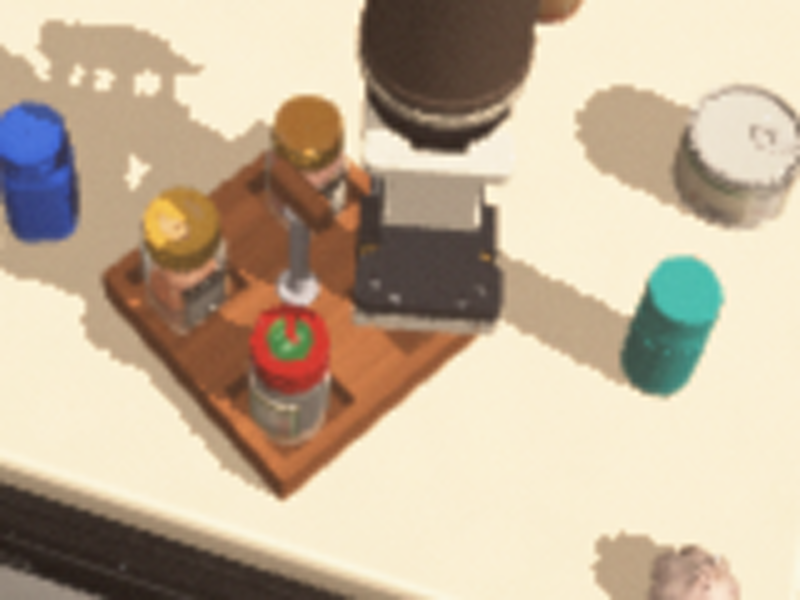

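The wrist view shows the jar at (318,260) lined up between the red jar and the rear jar, and the bar at (315,130) clear of the gripper body. Lowering into the pocket in steps.

Scaled: -0.036 m is -0.045, 0.001 m is 0.0013.

Emit:
carry_out(plan=[[0.0013,0.0013,-0.0063,0,0,0,-0.3],[0.0013,0.0013,-0.0125,0,0,0,-0.3],[0.0013,0.0013,-0.0188,0,0,0,-0.3],[0.0013,0.0013,-0.025,0,0,0,-0.3],[0.0013,0.0013,-0.0313,0,0,0,-0.3],[0.0013,0.0013,-0.0375,0,0,0,-0.3],[0.0013,0.0013,-0.0425,0,0,0,-0.3],[0.0013,0.0013,-0.045,0,0,0,-0.3],[0.0013,0.0013,-0.045,0,0,0,-0.3],[0.0013,0.0013,-0.045,0,0,0,-0.3]])

```text
time_s: 6.95
tcp_pos: [0.4473, -0.1341, 0.0677]
tcp_rot: [[-0.232, 0.973, -0.0], [0.973, 0.232, -0.0], [-0.0, -0.0, -1.0]]
ft_force: [0.7, -0.8, -1.2]
opening: 0.462
grasp_force: 15.0
```

Scaled: -0.0035 m is -0.0044, -0.003 m is -0.0038.

Emit:
carry_out(plan=[[0,0,-0.0025,0,0,0,-0.3],[0,0,-0.0038,0,0,0,-0.3],[0,0,-0.0044,0,0,0,-0.3],[0,0,-0.0044,0,0,0,-0.3],[0,0,-0.0044,0,0,0,-0.3]])

```text
time_s: 7.37
tcp_pos: [0.4474, -0.1339, 0.0643]
tcp_rot: [[-0.232, 0.973, 0.0], [0.973, 0.232, 0.0], [-0.0, 0.0, -1.0]]
ft_force: [-0.1, -0.9, -0.7]
opening: 0.46
grasp_force: 15.0
```

Scaled: 0.17 m is 0.2125, 0.14 m is 0.175.

Emit:
carry_out(plan=[[0,0,-0.0013,0,0,0,0.0],[0,0,-0.0013,0,0,0,0.1],[0,0,-0.0013,0,0,0,0.3],[0,0,-0.0013,0,0,0,0.3],[0,0,-0.0013,0,0,0,0.3],[0,0,-0.0013,0,0,0,0.3],[0,0,0.0125,0,0,0,0.3],[0,0,0.0375,0,0,0,0.3],[0,0,0.075,0,0,0,0.3],[0,0,0.125,0,0,0,0.3],[0,0,0.175,0,0,0,0.3],[0,0,0.2125,0,0,0,0.3],[0,0,0.2125,0,0,0,0.3],[0,0,0.2125,0,0,0,0.3]])

```text
time_s: 8.53
tcp_pos: [0.4482, -0.1342, 0.2363]
tcp_rot: [[-0.232, 0.973, 0.004], [0.973, 0.232, 0.001], [-0.0, 0.004, -1.0]]
ft_force: [0.0, -0.1, -0.8]
opening: 0.65
grasp_force: 0.0
```

Run:
```python
from h import *
st=bot.state();s=bot.snapshot("wrist");w=wcloud(st,s);save("w3.png",s["pixels"]);print(st["tcp_pos"],st["tcp_rot"])
def rack(W,nm):
    z=W[...,2];m=(z>.026)&(z<.038)&(np.hypot(W[...,0]-.431,W[...,1]+.068)<.13)
    n,l,q,ce=cv2.connectedComponentsWithStats(m.astype(np.uint8));i=1+np.argmax(q[1:,4]);p=W[l==i]
    print(nm,cv2.minAreaRect((p[:,:2]*1000).astype(np.float32)),np.median(p[:,2]))
    m=(z>.148)&(z<.162)&(np.hypot(W[...,0]-.431,W[...,1]+.068)<.04);p=W[m];print("bar",cv2.minAreaRect((p[:,:2]*1000).astype(np.float32)) if len(p)>3 else 0)
rack(w,"wrist");circ(w,(.447,-.134),.03,.105,.115)
e=cloud(bot.snapshot("side"));rack(e,"side")
```

```text
[ 0.4482 -0.1342  0.2363] [[-0.232   0.9727  0.0041]
 [ 0.9727  0.232   0.0007]
 [-0.0002  0.0041 -1.    ]]
wrist ((430.135986328125, -68.34687042236328), (171.3356170654297, 171.787109375), 58.613990783691406) 0.031740423515089336
bar ((430.1917419433594, -68.12008666992188), (43.99081802368164, 14.618464469909668), 57.33303451538086)
1509 encl [ 446.9254 -133.0918] 21.633399963378906 mean [ 0.4468 -0.1323  0.1104] zmax 0.11359003916965975
side ((429.5765380859375, -69.09593963623047), (172.44021606445312, 170.08761596679688), 58.68707275390625) 0.03161328347895598
bar ((429.531494140625, -69.1693115234375), (42.707942962646484, 13.43484115600586), 56.8102912902832)
```

View pics/w3.png

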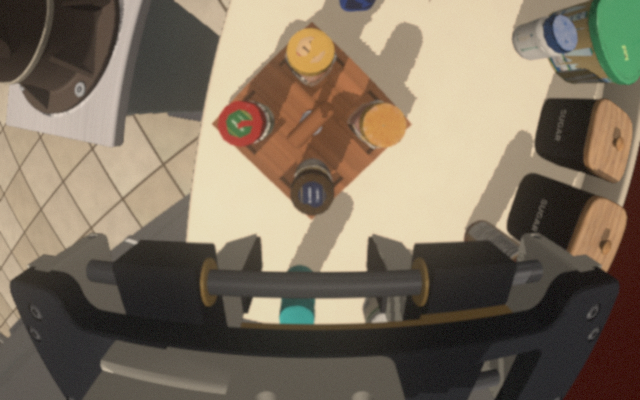

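All four jars are seated: the black-capped one at (313,190) has its top at about 110 mm and sits at the pocket centre within 2 mm. Moving above the bar now, turned 45°.

Scaled: 0.066 m is 0.0825, -0.018 m is -0.0225, -0.787 rad is -0.501.

Emit:
carry_out(plan=[[-0.0113,0.0413,0,0,0,-0.0764,0.3],[-0.0225,0.0825,0,0,0,-0.1528,0.3],[-0.0225,0.0825,0,0,0,-0.2292,0.3],[-0.0225,0.0825,0,0,0,-0.3056,0.3],[-0.0225,0.0825,0,0,0,-0.382,0.3],[-0.0225,0.0825,0,0,0,-0.4584,0.3],[-0.0225,0.0825,0,0,0,-0.501,0.3],[-0.0225,0.0825,0,0,0,-0.501,0.3],[-0.0225,0.0825,-0.0375,0,0,-0.501,0.3],[-0.0225,0.0825,-0.0625,0,0,-0.501,0.3],[-0.0225,0.0825,-0.0625,0,0,-0.501,0.3],[-0.0225,0.0825,-0.0625,0,0,-0.501,0.3],[-0.0225,0.0825,-0.0625,0,0,-0.501,0.3]])

```text
time_s: 9.72
tcp_pos: [0.4294, -0.0684, 0.1848]
tcp_rot: [[0.525, 0.851, -0.0], [0.851, -0.525, -0.001], [-0.001, 0.0, -1.0]]
ft_force: [-0.5, -0.9, 1.2]
opening: 0.652
grasp_force: 0.0
```

Run:
```python
from h import *
st=bot.state();s=bot.snapshot("wrist");w=wcloud(st,s);print(st["tcp_pos"],st["tcp_rot"],st["joints"])
m=(w[...,2]>.15)&(w[...,2]<.162)&(np.hypot(w[...,0]-.43,w[...,1]+.068)<.035);p=w[m];print(m.sum(),cv2.minAreaRect((p[:,:2]*1000).astype(np.float32)),np.median(p[:,2]))
```

```text
[ 0.4294 -0.0684  0.1848] [[ 0.5248  0.8512 -0.0003]
 [ 0.8512 -0.5248 -0.0007]
 [-0.0008  0.0001 -1.    ]] [-0.7661  0.2253  0.9697  2.1193 -0.2352  0.9071 -0.2143]
1301 ((430.7336120605469, -67.64422607421875), (42.710880279541016, 13.804149627685547), 59.09897994995117) 0.1561863112787736
```

Emit:
carry_out(plan=[[0.0013,0.0006,-0.025,0,0,0,0.3],[0.0013,0.0006,-0.05,0,0,0,0.3],[0.0013,0.0006,-0.0625,0,0,0,0.3],[0.0013,0.0006,-0.0713,0,0,0,0.3],[0.0013,0.0006,-0.0713,0,0,0,0.3],[0.0013,0.0006,-0.0713,0,0,0,-0.3],[0.0013,0.0006,-0.0713,0,0,0,-0.5],[0.0013,0.0006,-0.0713,0,0,0,-1],[0.0013,0.0006,-0.0713,0,0,0,-1],[0.0013,0.0006,-0.0713,0,0,0,-1],[0.0013,0.0006,-0.0713,0,0,0,-1],[0.0013,0.0006,-0.0713,0,0,0,-1],[0.0013,0.0006,-0.0713,0,0,0,-1],[0.0013,0.0006,-0.0713,0,0,0,-1],[0.0013,0.0006,-0.0713,0,0,0,-1]], force=45)

```text
time_s: 11.02
tcp_pos: [0.4307, -0.0675, 0.1274]
tcp_rot: [[0.525, 0.851, 0.001], [0.851, -0.525, -0.0], [0.0, 0.001, -1.0]]
ft_force: [1.0, -0.4, 0.8]
opening: 0.182
grasp_force: 45.0
```

Scaled: 0.02 m is 0.025, 0.017 m is 0.0213.

Emit:
carry_out(plan=[[0,0,0.0025,0,0,0,-1],[0,0,0.0063,0,0,0,-1],[0,0,0.0113,0,0,0,-1],[0,0,0.0163,0,0,0,-1],[0,0,0.0213,0,0,0,-1],[0,0,0.025,0,0,0,-1],[0,0,0.025,0,0,0,-1],[0,0,0.025,0,0,0,-1]])

```text
time_s: 11.68
tcp_pos: [0.4304, -0.0673, 0.1474]
tcp_rot: [[0.525, 0.851, 0.001], [0.851, -0.525, 0.0], [0.0, 0.0, -1.0]]
ft_force: [0.2, -0.5, -7.9]
opening: 0.185
grasp_force: 45.0
```

Run:
```python
from h import *
for n in("side","top"):
    W=cloud(bot.snapshot(n));m=(np.hypot(W[...,0]-.43,W[...,1]+.068)<.11)&(W[...,2]>.035)&(W[...,2]<.07);p=W[m]
    k=np.ones(len(p),bool)
    for _ in range(8):
        A=np.c_[p[:,:2]-[.43,-.068],np.ones(len(p))];c=np.linalg.lstsq(A[k],p[k,2],rcond=None)[0];r=p[:,2]-A@c;k=abs(r)<max(.003,np.median(abs(r)))
    print(n,c,k.sum())
```

```text
side [0.0044 0.009  0.0516] 1104
top [-0.0025  0.0119  0.0519] 214
```

The rack hangs level (about 0.01 rad) with its top at 52 mm. Raising it by another 80 mm.

Emit:
carry_out(plan=[[0,0,0.0038,0,0,0,-1],[0,0,0.01,0,0,0,-1],[0,0,0.0175,0,0,0,-1],[0,0,0.025,0,0,0,-1],[0,0,0.0338,0,0,0,-1],[0,0,0.0425,0,0,0,-1],[0,0,0.0513,0,0,0,-1],[0,0,0.06,0,0,0,-1],[0,0,0.0688,0,0,0,-1],[0,0,0.0775,0,0,0,-1],[0,0,0.085,0,0,0,-1],[0,0,0.0913,0,0,0,-1],[0,0,0.0963,0,0,0,-1],[0,0,0.0988,0,0,0,-1],[0,0,0.1,0,0,0,-1],[0,0,0.1,0,0,0,-1],[0,0,0.1,0,0,0,-1],[0,0,0.1,0,0,0,-1],[0,0,0.1,0,0,0,-1],[0,0,0.1,0,0,0,-1]])

```text
time_s: 13.45
tcp_pos: [0.4302, -0.0674, 0.2271]
tcp_rot: [[0.525, 0.851, -0.0], [0.851, -0.525, -0.0], [-0.0, -0.0, -1.0]]
ft_force: [-0.4, 0.1, -7.5]
opening: 0.184
grasp_force: 45.0
```

Emit:
carry_out(plan=[[0,0,0,0,0,0,-1],[0,0,0,0,0,0,-1],[0,0,0,0,0,0,-1],[0,0,0,0,0,0,-1],[0,0,0,0,0,0,-1],[0,0,0,0,0,0,-1],[0,0,0,0,0,0,-1],[0,0,0,0,0,0,-1],[0,0,0,0,0,0,-1],[0,0,0,0,0,0,-1],[0,0,0,0,0,0,-1],[0,0,0,0,0,0,-1],[0,0,0,0,0,0,-1],[0,0,0,0,0,0,-1],[0,0,0,0,0,0,-1],[0,0,0,0,0,0,-1],[0,0,0,0,0,0,-1],[0,0,0,0,0,0,-1],[0,0,0,0,0,0,-1],[0,0,0,0,0,0,-1]])

```text
time_s: 15.12
tcp_pos: [0.4303, -0.0675, 0.2273]
tcp_rot: [[0.525, 0.851, 0.0], [0.851, -0.525, -0.0], [-0.0, 0.0, -1.0]]
ft_force: [0.2, -0.4, -8.7]
opening: 0.184
grasp_force: 45.0
```

Emit:
carry_out(plan=[[0,0,0,0,0,0,-1],[0,0,0,0,0,0,-1],[0,0,0,0,0,0,-1],[0,0,0,0,0,0,-1],[0,0,0,0,0,0,-1],[0,0,0,0,0,0,-1],[0,0,0,0,0,0,-1],[0,0,0,0,0,0,-1],[0,0,0,0,0,0,-1],[0,0,0,0,0,0,-1],[0,0,0,0,0,0,-1],[0,0,0,0,0,0,-1],[0,0,0,0,0,0,-1],[0,0,0,0,0,0,-1],[0,0,0,0,0,0,-1],[0,0,0,0,0,0,-1],[0,0,0,0,0,0,-1],[0,0,0,0,0,0,-1],[0,0,0,0,0,0,-1],[0,0,0,0,0,0,-1]])

```text
time_s: 16.78
tcp_pos: [0.4303, -0.0674, 0.2272]
tcp_rot: [[0.525, 0.851, 0.0], [0.851, -0.525, -0.0], [0.0, 0.0, -1.0]]
ft_force: [1.0, -0.6, -7.4]
opening: 0.181
grasp_force: 45.0
```

Run:
```python
from h import *
st=bot.state();print(st["time_s"],st["tcp_pos"],st["ft_force"],st["grasp_force"])
s=bot.snapshot("side");W=cloud(s);save("s3.png",cv2.resize(s["pixels"][170:330,230:440],None,fx=3.7,fy=3.7))
m=(np.hypot(W[...,0]-.43,W[...,1]+.068)<.11)&(W[...,2]>.11)&(W[...,2]<.15);p=W[m];k=np.ones(len(p),bool)
for _ in range(8):
    A=np.c_[p[:,:2]-[.43,-.068],np.ones(len(p))];c=np.linalg.lstsq(A[k],p[k,2],rcond=None)[0];r=p[:,2]-A@c;k=abs(r)<max(.003,np.median(abs(r)))
print(c,k.sum())
```

```text
16.7833 [ 0.4303 -0.0674  0.2272] [ 0.9904 -0.6405 -7.4311] 44.9978631734848
[0.0024 0.0086 0.1314] 1288
```

View pics/s3.png

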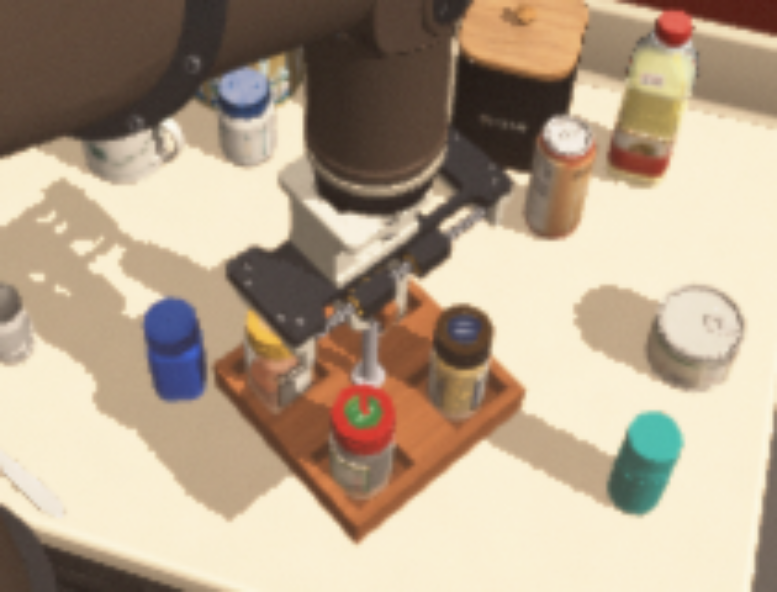

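The rack is held level with its underside at about 99 mm, and the last jar is seated at (460,360). Nothing else has been disturbed, and it has been held for over 3 s.

```bash
python3 -c "
from bench import bot
print(bot.hand_in())"
```

```text
the job is handed in; nothing more can be done
None
```

The black-capped jar is in the rack's empty pocket, and the loaded rack was held level about 10 cm above the worktop for over three seconds; I handed the job in while still holding it, and no verdict came back.

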